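# Scrape a carving board into its scrap tray and snap the scraper back on its rail

## Task

Clear down the carving board: pull the scrap tray under it right out to its stop, take the scraper block and scrape all five cheese rinds off the open end of the board into the tray, keeping the gripper itself off the rinds. Then hang the scraper up by pushing its snap hook down over the tool rail at the other end of the board until the gate flicks shut behind the rail. At the end the scraper hangs there still, let go, and the tray is pushed fully home with the rinds in it. Leave everything else on the table standing where it is.

Things in the scene. Friction and masses are not known exactly. Their poses are not given: they have to be found in the camera images.
- station: Carving-board station, fixed: white board on a steel frame. Origin on the worktable under the board's middle; x the board's short way, y its long way, z up (the world's at yaw 0). Under it the scrap tray slides out at the -y end; a tool rail stands off the +y end, where the frame's end sheet is at y = 121 mm.
- board_top (a point): Middle of the board's top face, 88 mm above the worktable; axes as the station's. The board runs from x = -104 to +104 mm and y = -120 to +120 mm. Along both long sides (inside at x = +-104 mm, outside +-110 mm) a steel lip stands 15 mm over it; both its ends are open.
- rail_mid (a point): Middle of the tool rail's axis: fixed round steel bar, 9 mm in diameter, along the station's x, at station y = 165, z = 152 mm; axes as the station's. Free from x = -85 to +85 mm; brackets 12 mm wide at x = +-92 mm carry it from the frame's end sheet. The bar is 44 mm clear of that sheet; below it is free space down to the worktable.
- scrap_tray (a joint): How far the scrap tray is pulled out, m, along the station's -y: 0 fully home, 0.13 at its stop. It slides stiffly (1.5 to 3 N) and stays where it is left. Steel pan, open at the top, 182 x 156 mm inside, 50 deep, rim 8 mm under the board; pulled right out, about 124 mm of it show beyond the board's end.
- tray_handle (a point): Middle of the tray's bow handle: round bar 9 mm in diameter along the station's x, straight for 80 mm, 60 mm above the worktable; moves with the tray (station y = -171 mm when home); axes as the station's. The tray's front panel, 70 mm high, lies 50 mm behind the bar's axis, towards +y: the gap between them is 45 mm, open above and below.
- tray_floor (a point): Centre of the tray's inner floor, 14 mm above the worktable; moves with the tray (station y = -36 mm when home). Axes as the station's.
- scraper: Scraper block, 177 mm tall, 0.25 to 0.44 kg, at first standing on its foot on the worktable, left of the station. Origin under the foot, below the stem's axis; z up the stem. Foot: steel-faced white block, 130 mm along x, from y = -41 mm (scraping face, 25 mm high) to +10 mm. Upright stem 22 x 20 mm at the foot's rear, black grip on top, snap hook on its -y side. Mass centre near y = -15, z = 25 mm.
- grip (a point): Middle of the scraper's black grip, on the stem's axis, 150 mm above the foot's underside; axes as the scraper's. The grip measures 26 mm along x, 22 mm along y, and reaches from z = 123 to 177 mm above the underside. Take it from above, best across its x faces so that the foot stays level; fingers on its -y side must end above 125 mm, clear of the hook.
- hook_seat (a point): Where the rail's axis lies when the scraper hangs: scraper x = 0, y = -21.5, z = 111 mm. Steel strap hook, 11 mm wide: leaves the stem at z = 116, top at 122, comes down as a nose with its inner face at y = -33 mm. The mouth, 21 mm wide between nose and stem (face at y = -10 mm), looks down and is barred by the gate. The scraper then hangs nearly upright.
- nose_tip (a point): Lower end of the hook's nose: scraper y = -39, z = 78 mm (outer edge at y = -42 mm). Between it and the foot the space before the stem is free from z = 27 to 75 mm. As the foot reaches out under the hook, the rail must first come in there sideways (moving the scraper towards its own -y); lowering the scraper then drives the hook on to the rail.
- gate (a joint): Sprung gate of the snap hook, rad: 0 shut, 1.45 wide open; swings only inwards, up into the hook, on a pin at scraper y = -13.5, z = 82 mm, and reaches across to the nose. The rail pushes it open with a few newtons as the hook comes down; it flicks shut under the rail once the rail's axis is higher than about scraper z = 107 mm (the crown stops it at 111).
- rind_1: Loose rind of hard cheese, a tan slab about 50 x 24 x 11 mm, 25 g, lying on the board. Origin: centre of its underside, x along its length.
- rind_2: Loose rind of hard cheese, a tan slab about 46 x 26 x 12 mm, 25 g, lying on the board. Origin: centre of its underside, x along its length.
- rind_3: Loose rind of hard cheese, a tan slab about 50 x 22 x 10 mm, 25 g, lying on the board. Origin: centre of its underside, x along its length.
- rind_4: Loose rind of hard cheese, a tan slab about 44 x 26 x 12 mm, 25 g, lying on the board. Origin: centre of its underside, x along its length.
- rind_5: Loose rind of hard cheese, a tan slab about 48 x 24 x 11 mm, 25 g, lying on the board. Origin: centre of its underside, x along its length.
- dial_timer: Bystander: white kitchen timer with a red dial, 72 mm across, 47 high; loose, stands beside the work. Origin: centre of its underside.
- glass: Bystander: dark green tumbler, 80 mm across, 112 high; loose, stands beside the work. Origin: centre of its underside.
- pp_box: Bystander: clear plastic food box standing upside down, 99 x 92 x 62; loose, stands beside the work. Origin: centre of its underside.

How it is judged:
On the way, in this order (a step that is already met when the one before it is completed fails the run):
1. the scrap tray is pulled out to its stop (value of joint scrap_tray above 0.115 m), for 0.1 s.
2. all five rinds lie in the tray (x of rind_1 in the frame of tray_floor between -0.093 and 0.093 m and y of rind_1 in the frame of tray_floor between -0.08 and 0.08 m and z of rind_1 in the frame of tray_floor between -0.005 and 0.05 m and x of rind_2 in the frame of tray_floor between -0.093 and 0.093 m and y of rind_2 in the frame of tray_floor between -0.08 and 0.08 m and z of rind_2 in the frame of tray_floor between -0.005 and 0.05 m and x of rind_3 in the frame of tray_floor between -0.093 and 0.093 m and y of rind_3 in the frame of tray_floor between -0.08 and 0.08 m and z of rind_3 in the frame of tray_floor between -0.005 and 0.05 m and x of rind_4 in the frame of tray_floor between -0.093 and 0.093 m and y of rind_4 in the frame of tray_floor between -0.08 and 0.08 m and z of rind_4 in the frame of tray_floor between -0.005 and 0.05 m and x of rind_5 in the frame of tray_floor between -0.093 and 0.093 m and y of rind_5 in the frame of tray_floor between -0.08 and 0.08 m and z of rind_5 in the frame of tray_floor between -0.005 and 0.05 m), for 0.2 s.
3. the scraper's hook is over the rail and its gate has snapped shut (x of hook_seat in the frame of rail_mid between -0.085 and 0.085 m and y of hook_seat in the frame of rail_mid between -0.008 and 0.008 m and z of hook_seat in the frame of rail_mid between -0.008 and 0.008 m and value of joint gate below 0.12 rad), for 0.2 s.
At the end, for the whole second after the job is handed in: The scrap tray is home (within 8 mm) with all five rinds inside it; the scraper hangs by itself, nearly upright (within 20 degrees) and at rest, from the tool rail between its brackets, the rail in the crown of the hook (within 8 mm) and the gate shut behind it (all of step 2 and all of step 3 and value of joint scrap_tray below 0.008 m and linear speed of scraper below 0.06 m/s and angle between scraper's own z axis and vertical below 0.35 rad); the robot touches nothing.
It fails at once if the fingers or the arm touch a rind (contact force between any of the fingers, the arm and rind_1 above 0.5 N or contact force between any of the fingers, the arm and rind_2 above 0.5 N or contact force between any of the fingers, the arm and rind_3 above 0.5 N or contact force between any of the fingers, the arm and rind_4 above 0.5 N or contact force between any of the fingers, the arm and rind_5 above 0.5 N).
It fails at once if a bystander is pushed more than 25 mm away or tipped over (distance of any of dial_timer, glass, pp_box from where it was at the start of the episode above 0.025 m or angle between any of dial_timer, glass, pp_box's own z axis and vertical above 0.5 rad).
It also fails if it takes over 72 s, if anything falls off the work surface, if the arm or the gripper's body presses on something with over 40 N, if the wrist force passes 120 N, or if a joint passes its speed limit or range.

## Robot

A 6-joint arm with a two-finger parallel gripper is mounted at the origin on the work surface; the furniture and walls round the work are solid. World frame = base frame: x ahead of the robot, y to its left, z up, the work surface at z = 0. Lengths are in m, angles in rad, forces in N, time in s.
With the tool pointing down it reaches from about 0.425 to 0.95 m from the base axis. Payload 3.5 kg.
Tool frame: the origin (TCP) lies between the finger pads; the fingertips stand 19 mm ahead of it and the grasp point (between the pads) is the TCP (ctrl.nose_length is the distance from the TCP to the fingertips, in m); z points along the fingers, y is the line along which they close (so a half turn about z gives the same grasp; the last joint's range is limited). The gripper opens to 85 mm and grips with 20 to 120 N. Pads are 22 mm wide; open, the fingers measure 114 mm over their backs; the gripper's body (76 mm by 85 mm) begins 54 mm behind the grasp point. The pads swing forward as they close: fully open they stand 13 mm farther back than shut.
Start: joints at [-0.15, 0.286, 1.577, -0, 1.279, -0.15], TCP at [0.675, 0, 0.25] pointing down, gripper open.
Joint ranges: [-2.77, 2.77], [-0.9, 2.22], [0.21, 2.48], [-1.53, 4.67], [0.24, 2.81], [-2.84, 2.84]. Speed limits (rad/s): [2.79, 2.79, 3.14, 3.14, 3.14, 3.14].

## Interface

Orientations are given as a unit quaternion [x, y, z, w].
In Python, from plant import ctrl gives the robot as it stands.
- The arm moves only by the tool apply_moves, never from a script. Its argument "series" is a list of rows, each a list of 6 numbers: the shift along the world's x, y, z scaled (see below), then the turn, a rotation vector about the world's x, y, z scaled (see below). A call has 1 to 20 rows; each row is the pose to reach, as a shift and turn from the pose commanded when the call began; what a row does not reach only later rows make up. The controller multiplies each number of a shift by 0.8 m and each number of a turn by 45 degrees. A row lasts 1/8 s, in which the tool goes at most 62.5 mm and 10.7 degrees, less where a joint would pass 70% of its speed; a pose out of reach is approached as far as the arm can. A call with a number of a shift or a turn outside -1 to 1 is refused whole. A call with a gripper value outside its range is refused whole. "jaw" is the opening, from 0 (shut) to 1 (fully open), set as the call begins (left out, the last holds). The fingers move at their own pace and stop on an object; "squeeze" is the grip in N (left out, the last holds). Time passes only in rows, so rows that repeat a pose let the fingers close. It gives the time, the measured TCP pose, the force, the opening and the grip force at its end, in the units of the state.
- ctrl.get_state(): the state, without advancing time (a new reading comes with each control period).
- ctrl.read_camera(name): name is "scene" or "side" or "wrist"; returns the picture (420x560x3 uint8, red, green, blue); there is no depth.
- ctrl.get_calibration(name): a dict with "fx", "fy", "cx", "cy" (pixels), "xyz" and "orientation" of the camera in the world; the wrist camera has in their place "hand_eye" (4x4, takes a point from camera to tool coordinates, whose origin is the TCP and whose axes are the flange's). Camera axes: x right, y up, looking along -z (the intrinsics and any distortion apply to the point x, -y, -z); pixel columns grow to the right and rows downward; lengths in m; the calibration is good to about 2 mm. A picture is of the moment at which its call begins: read the wrist's pose just before it. get_calibration takes no time and is no camera call.
- ctrl.sign_off(): hands the job in; it is judged then, once.
Trained networks look in the newest picture that a camera, given by its name, has taken for a name from the list of things; names that differ only in an ending like _2 or _b are one class to them, and where a whole thing is asked for, a point or a joint stands for the part that bears it (a point fixed in the world has none). Each returns a list of dicts, best first, with "p" (0 to 1); they miss things now and then, are a little off and sometimes report something else, mostly with a low value. They report only what shows in the picture. A call takes as long as a camera call.
- ctrl.boxes_of(thing, camera): "xy" ([column, row] as shares, 0 to 1, of the picture: columns of its width, rows of its height, amid what is visible of it).
- ctrl.silhouettes(thing, camera): "pixels" (420x560 bool, what is visible of it) and "xy" ([column, row] as shares, 0 to 1, of the picture: columns of its width, rows of its height, amid what is visible of it).
The state is a dict: "time": time; "qpos": joint angles; "dq": joint speeds; "joint_efforts": joint torques, N m; "eef_pos": TCP position; "tcp_rot": TCP orientation; "contact_force": force on the tool from outside, world axes, zero at the start; "wrist_torque": the same for the moment, N m; "opening": opening from 0.0 (shut) to 1.0 (fully open); "finger_force": force on a finger pad.
Only numpy, scipy, OpenCV 4.12 (cv2) and the standard library are available. Lean on these libraries where they do the work, as an engineer would, in place of code of your own. Each camera call takes 0.05 s, during which the arm holds its last target. There are 200 camera calls.

## Working session

There is one attempt and no reset: what is moved stays moved. The work goes in short steps, Python scripts to look and compute and a tool call to move; the robot and the scene stay as the last step left them, time stands still between calls to the robot, and variables do not carry over. Pictures are saved under pics/ and viewed, at most 10 in all, crops included, and the job is handed in when it is done.

Besides the shell and the picture viewer there is one more tool, called after "Emit:" by a JSON object that holds its "fn" and its "kwargs", one argument or row to a line. apply_moves: Moves the arm, as the interface text tells. Shifts and turns lie within -1 to 1; 1 stands for 0.8 m of shift or 45 degrees of turn. Its arguments: {"type":"object","properties":{"series":{"type":"array"},"jaw":{"type":"number"},"squeeze":{"type":"number"}},"required":["series"]}

```bash
mkdir -p pics; ls; cat > h.py <<'E'
import numpy as np, cv2
from scipy.spatial.transform import Rotation as R
from plant import ctrl
def cam(name):
    c=ctrl.get_calibration(name)
    if 'xyz' in c:
        return c,np.array(c['xyz']),R.from_quat(c['orientation']).as_matrix()
    s=ctrl.get_state(); T=np.array(c['hand_eye']); Rt=R.from_quat(s['tcp_rot']).as_matrix()
    return c,np.array(s['eef_pos'])+Rt@T[:3,3],Rt@T[:3,:3]
def pix2z(name,u,v,z):
    c,p,M=cam(name); d=M@np.array([(u-c['cx'])/c['fx'],-(v-c['cy'])/c['fy'],-1.])
    return p+d*(z-p[2])/d[2]
def proj(name,X):
    c,p,M=cam(name); q=(np.atleast_2d(X)-p)@M
    return np.c_[c['cx']+c['fx']*q[:,0]/-q[:,2], c['cy']-c['fy']*q[:,1]/-q[:,2]]
def snap(name,fn):
    im=ctrl.read_camera(name); cv2.imwrite('pics/'+fn,im[:,:,::-1]); return im
E
python3 - <<'E'
from h import *
a=snap('scene','s0.png');b=snap('side','d0.png')
for n in ('scene','side'):
    c,p,M=cam(n);print(n,c,p)
    for t in ['station','scraper','grip','tray_handle','rind_1','dial_timer','glass','pp_box']:
        print(t,[(round(d['p'],2),np.round(np.array(d['xy'])*[560,420]).tolist()) for d in ctrl.boxes_of(t,n)][:6])
print(ctrl.get_state())
E
```

```text
pics
scene {'fx': 506.4539052286582, 'fy': 506.4539052286582, 'cx': 282.8863888402869, 'cy': 215.12206937947707, 'xyz': array([-0.06289649,  0.87414101,  1.2147588 ]), 'orientation': array([-0.11104565,  0.34549994,  0.88600986, -0.28859172])} [-0.06289649  0.87414101  1.2147588 ]
station [(0.75, [267.0, 222.0])]
scraper [(0.71, [219.0, 305.0])]
grip [(0.81, [220.0, 306.0])]
tray_handle [(0.69, [309.0, 189.0])]
rind_1 [(0.55, [248.0, 202.0]), (0.42, [265.0, 213.0]), (0.41, [288.0, 209.0]), (0.41, [271.0, 197.0])]
dial_timer [(0.61, [180.0, 281.0])]
glass [(0.64, [159.0, 318.0])]
pp_box [(0.83, [379.0, 186.0]), (0.73, [160.0, 317.0]), (0.61, [267.0, 221.0])]
side {'fx': 534.4066622742465, 'fy': 534.4066622742465, 'cx': 280.9636360603891, 'cy': 205.97918342501032, 'xyz': array([0.15343949, 1.322259  , 0.81137712]), 'orientation': array([-0.07305939,  0.50794674,  0.84992555, -0.11949471])} [0.15343949 1.322259   0.81137712]
station [(0.79, [256.0, 223.0]), (0.6, [354.0, 183.0]), (0.51, [258.0, 209.0])]
scraper [(0.93, [250.0, 294.0])]
grip [(0.94, [250.0, 296.0])]
tray_handle [(0.52, [
[... 293 characters left out ...]
[-1.49981019e-01,  2.86276245e-01,  1.57667113e+00, -1.88823636e-05,
        1.27860178e+00, -1.49956595e-01]), 'dq': array([ 1.82570418e-04, -4.34716798e-04,  6.21194909e-05, -2.09428026e-04,
        1.30128495e-03,  9.94634271e-04]), 'joint_efforts': array([ 1.63623345e-04, -4.05960274e+01, -2.92944717e+01, -2.16318722e-04,
        4.07306743e-04, -2.84295531e-06]), 'eef_pos': array([6.74996731e-01, 3.86870021e-05, 2.50356377e-01]), 'tcp_rot': array([7.07113493e-01, 7.07100069e-01, 5.63121138e-06, 2.28688001e-05]), 'contact_force': array([0.25679455, 0.3478272 , 0.1755661 ]), 'wrist_torque': array([-0.01138212, -0.05244292, -0.00373879]), 'finger_force': 0.0, 'opening': 0.9974726799964687}
```

View pics/s0.png

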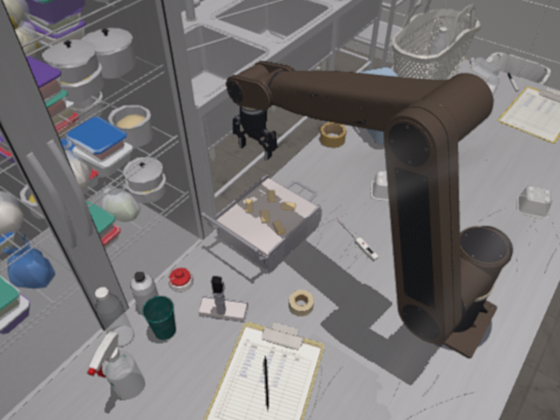

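View pics/d0.png

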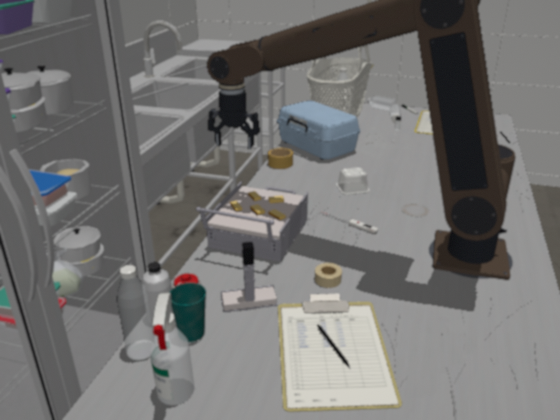

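The scene view shows the station at about (267,222), with the rail at its left end and the handle at its right end (309,189). The scraper is at (219,305), the timer at (180,280) and the glass at (159,318). The side view shows the same layout. I'll enlarge both to pick corners.

```bash
python3 - <<'E'
import cv2,numpy as np
a=cv2.imread('pics/s0.png');b=cv2.imread('pics/d0.png')
A=cv2.resize(a[165:275,195:330],None,fx=4.4,fy=4.4,interpolation=3)
A=cv2.resize(a[170:270,195:328],(798,600),interpolation=3)
B=cv2.resize(b[175:315,190:315],(535,600),interpolation=3)
for im,s,x0,y0 in((A,6,195,170),(B,4.28,190,175)):
    for u in range((x0//10+1)*10,400,10):
        x=int((u-x0)*s)
        if x<im.shape[1]: cv2.line(im,(x,0),(x,600),(0,255,0) if u%50==0 else (90,90,0),1)
    for v in range((y0//10+1)*10,400,10):
        y=int((v-y0)*s)
        if y<600: cv2.line(im,(0,y),(800,y),(0,255,0) if v%50==0 else (90,90,0),1)
cv2.imwrite('pics/s0c.png',A);cv2.imwrite('pics/d0c.png',B)
E
```

```text
(no output)
```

View pics/s0c.png

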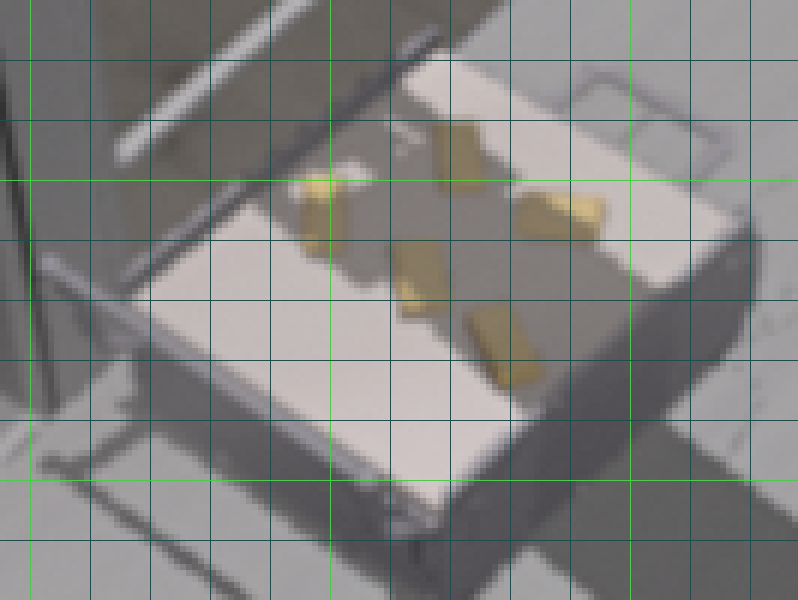

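View pics/d0c.png

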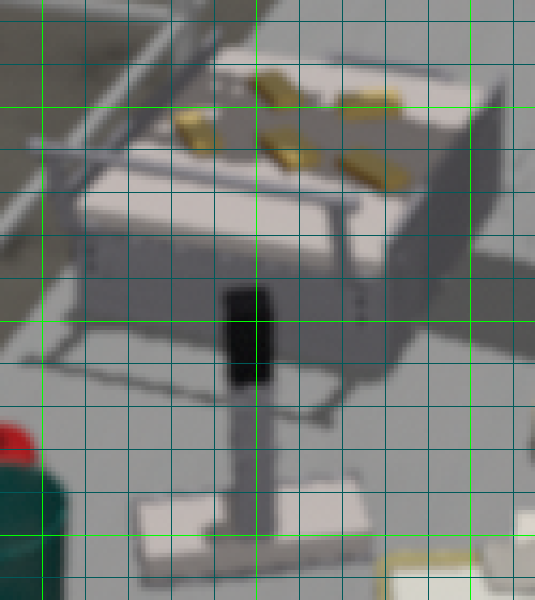

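The crops show the board corners, the rail ends, the handle bow and the scraper foot (scraper +y faces the side camera). I'll fit the poses from these picks.

```bash
python3 - <<'E'
from h import *
from scipy.optimize import least_squares
def fit(obs,x0):
    def tf(p,X): c,s=np.cos(p[2]),np.sin(p[2]); X=np.array(X)/1000; return np.array([p[0]+c*X[0]-s*X[1],p[1]+s*X[0]+c*X[1],X[2]])
    f=lambda p: np.concatenate([proj(n,tf(p,X))[0]-uv for n,X,uv in obs])
    r=least_squares(f,x0,loss='soft_l1'); print(np.round(r.x,4)); print(np.round(r.fun.reshape(-1,2),1).tolist()); return r.x
st=[('scene',(104,120,88),(217.5,219.5)),('scene',(104,-120,88),(269.2,178.7)),('scene',(98,165,152),(202.5,213.3)),('scene',(-98,165,152),(260,251)),
('scene',(-107,-120,103),(319.5,205.8)),('scene',(42,-171,60),(294,182)),('scene',(-42,-171,60),(316.7,193.3)),
('side',(98,165,152),(197,208.4)),('side',(-98,165,152),(272.9,222.4)),('side',(-107,-120,103),(306.8,194.9))]
print(pix2z('scene',267,222,.088),pix2z('scene',219,317,0))
fit(st,[.67,0.1,0.1])
sc=[('side',(65,10,0),(222.7,311.7)),('side',(-65,10,0),(276.9,304.2)),('side',(0,0,177),(247.9,243.2)),('scene',(0,0,177),(218,279))]
fit(sc,[.6,.35,0.1])
for t,u,v,z in (('timer',180,281,.03),('glass',159,318,.06),('box',379,186,.03)):print(t,pix2z('scene',u,v,z))
for t,u,v,z in (('timer',184,281,.03),('glass',190,308,.06),('box',353,186,.03)):print(t,pix2z('side',u,v,z))
E
```

```text
[0.56502769 0.0861515  0.088     ] [0.50870458 0.38109729 0.        ]
[ 0.5809  0.0561 -0.0704]
[[-1.2, 0.2], [-0.2, -1.0], [1.9, 1.4], [-4.5, -1.6], [1.8, -0.9], [-0.4, 2.2], [-2.8, 2.6], [4.1, 0.2], [-1.0, -0.9], [2.7, -3.8]]
[0.506  0.374  0.4857]
[[0.6, 0.3], [0.8, 0.5], [-0.2, -0.6], [-2.7, -0.9]]
timer [0.6607231 0.3697065 0.03     ]
glass [0.60481812 0.49987496 0.06      ]
box [ 0.3920043  -0.30508045  0.03      ]
timer [0.67982345 0.36368758 0.03      ]
glass [0.60416554 0.48785787 0.06      ]
box [ 0.36776645 -0.27397881  0.03      ]
```

Emit:
{"fn": "apply_moves", "kwargs": {
  "series": [
    [-0.156, -0.04, 0.25, 0, 0, 0],
    [-0.156, -0.04, 0.25, 0, 0, 0],
    [-0.156, -0.04, 0.25, 0, 0, 0],
    [-0.156, -0.04, 0.25, 0, 0, 0],
    [-0.156, -0.04, 0.25, 0, 0, 0],
    [-0.156, -0.04, 0.25, 0, 0, 0],
    [-0.156, -0.04, 0.25, 0, 0, 0]
  ],
  "jaw": 0
}}

```text
time: 1.78
eef_pos: [0.5502, -0.0318, 0.4477]
tcp_rot: [0.707, 0.707, -0.001, -0.002]
contact_force: [0.6, 0.3, -0.0]
opening: -0.0
finger_force: 0.0
```

```bash
python3 - <<'E'
from h import *
s=ctrl.get_state();print(s['time'],s['eef_pos'],s['tcp_rot']);print(cam('wrist'))
im=snap('wrist','w1.png')
S=np.array([.581,.056]);y=-.0704
for X in [(104,120,88),(104,-120,88),(-104,-120,88),(-104,120,88),(40,-171,60),(-40,-171,60)]:
    q=R.from_euler('z',y).apply(np.array(X)/1000)+[*S,0];print(X,np.round(proj('wrist',q)[0]))
print([(round(d['p'],2),np.round(np.array(d['xy'])*[560,420]).tolist()) for d in ctrl.boxes_of('rind_1','wrist')])
E
```

```text
1.775 [ 0.55023181 -0.03179447  0.44774044] [ 0.70702205  0.70718835 -0.00106501 -0.00182257]
({'fx': 357.24178051235947, 'fy': 357.24178051235947, 'cx': 280.6471912238435, 'cy': 212.32985148070148, 'hand_eye': array([[-3.74871098e-04,  9.51285575e-01,  3.08310906e-01,
         7.88681532e-02],
       [ 9.99999015e-01,  7.73717088e-04, -1.17139929e-03,
         1.67488214e-04],
       [-1.35288066e-03,  3.08310163e-01, -9.51284927e-01,
        -1.23345117e-01],
       [ 0.00000000e+00,  0.00000000e+00,  0.00000000e+00,
         1.00000000e+00]])}, array([0.55088463, 0.04694159, 0.57116831]), array([[ 9.99996261e-01, -7.07005295e-04,  2.64160248e-03],
       [-1.38946061e-04,  9.51615345e-01,  3.07291743e-01],
       [-2.73104634e-03, -3.07290961e-01,  9.51611689e-01]]))
(104, 120, 88) [402. -11.]
(104, -120, 88) [372. 186.]
(-104, -120, 88) [222. 176.]
(-104, 120, 88) [226. -25.]
(40, -171, 60) [320. 212.]
(-40, -171, 60) [267. 208.]
[(0.98, [283.0, 136.0]), (0.87, [309.0, 74.0]), (0.76, [335.0, 139.0]), (0.62, [258.0, 64.0])]
```

View pics/w1.png

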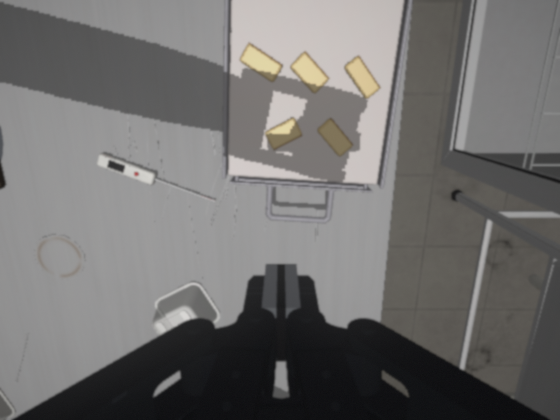

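The wrist view shows the board's -y edge from (229,178) to (382,186), the handle bar from (268,217) to (330,220), and all five rinds well clear of the edges. The box is at (187,310).

```bash
python3 - <<'E'
from h import *
for u,v,z in [(229,178,.088),(382,186,.088),(269,217,.06),(330,220,.06),(231,0,.103),(408,0,.103),(187,310,.05)]: print(u,v,np.round(pix2z('wrist',u,v,z),4))
for u,v in [(261,62),(310,71),(362,77),(284,132),(335,138)]: print(np.round(pix2z('wrist',u,v,.1),3))
E
```

```text
229 178 [ 0.4785 -0.0595  0.088 ]
382 186 [ 0.6905 -0.0707  0.088 ]
269 217 [ 0.5321 -0.1257  0.06  ]
330 220 [ 0.6245 -0.1304  0.06  ]
231 0 [0.4924 0.1536 0.103 ]
408 0 [0.697  0.1535 0.103 ]
187 310 [ 0.392  -0.2945  0.05  ]
[0.526 0.088 0.1  ]
[0.586 0.077 0.1  ]
[0.65 0.07 0.1 ]
[0.554 0.004 0.1  ]
[ 0.62  -0.004  0.1  ]
```

Emit:
{"fn": "apply_moves", "kwargs": {
  "series": [
    [0.034, -0.091, -0.285, 0, 0, -0.066],
    [0.034, -0.091, -0.285, 0, 0, -0.066],
    [0.034, -0.091, -0.285, 0, 0, -0.066],
    [0.034, -0.091, -0.285, 0, 0, -0.066],
    [0.034, -0.091, -0.285, 0, 0, -0.066],
    [0.034, -0.091, -0.285, 0, 0, -0.066]
  ]
}}

```text
time: 2.62
eef_pos: [0.5782, -0.1047, 0.2238]
tcp_rot: [0.725, 0.689, 0.0, 0.001]
contact_force: [-0.4, -0.7, 0.4]
opening: 0.003
finger_force: 0.0
```

```bash
python3 - <<'E'
from h import *
s=ctrl.get_state();print(s['time'],s['eef_pos'],s['tcp_rot'])
im=snap('wrist','w2.png')
for r in ctrl.silhouettes('tray_handle','wrist'):
    m=r['pixels'];ys,xs=np.nonzero(m);print(r['p'],np.array(r['xy'])*[560,420],xs.min(),xs.max(),ys.min(),ys.max())
E
```

```text
2.625 [ 0.57820003 -0.10465147  0.22377603] [7.25135581e-01 6.88605677e-01 4.56729624e-04 6.33826960e-04]
0.66 [275.8  164.22] 146 409 148 227
```

View pics/w2.png

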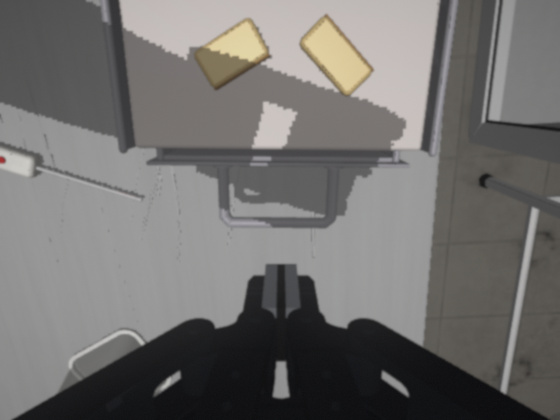

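The handle bar is at row 223, columns 222 to 336. The panel top is at row about 160 and the board edge at row 149. The tool is aligned with the station.

```bash
python3 - <<'E'
from h import *
for n,u,v,z in [('bar',279,223,.06),('barL',224,222.5,.06),('barR',334,223.5,.06),('panel',279,162,.07),('bL',130,149,.088),('bR',430,152,.088),('lipL',124,152,.103),('lipR',434,154,.103)]: print(n,np.round(pix2z('wrist',u,v,z),4))
E
```

```text
bar [ 0.5776 -0.1293  0.06  ]
barL [ 0.5305 -0.1263  0.06  ]
barR [ 0.6248 -0.1323  0.06  ]
panel [ 0.5805 -0.0749  0.07  ]
bL [ 0.4733 -0.0566  0.088 ]
bR [ 0.6911 -0.0702  0.088 ]
lipL [ 0.4752 -0.0566  0.103 ]
lipR [ 0.6877 -0.0692  0.103 ]
```

Emit:
{"fn": "apply_moves", "kwargs": {
  "series": [
    [0, 0, -0.078, 0, 0, 0],
    [0, 0, -0.156, 0, 0, 0],
    [0, 0, -0.198, 0, 0, 0],
    [0, 0, -0.198, 0, 0, 0],
    [-0.001, -0.015, -0.198, 0, 0, 0],
    [-0.003, -0.05, -0.198, 0, 0, 0],
    [-0.005, -0.085, -0.198, 0, 0, 0],
    [-0.007, -0.12, -0.198, 0, 0, 0],
    [-0.009, -0.15, -0.198, 0, 0, 0],
    [-0.01, -0.165, -0.198, 0, 0, 0],
    [-0.01, -0.17, -0.198, 0, 0, 0]
  ]
}}

```text
time: 4.1
eef_pos: [0.5715, -0.2288, 0.0669]
tcp_rot: [0.728, 0.686, 0.01, -0.01]
contact_force: [3.4, 47.6, 18.8]
opening: -0.001
finger_force: 23.7
```

Emit:
{"fn": "apply_moves", "kwargs": {
  "series": [
    [0.001, 0.025, 0, 0, 0, 0],
    [0.001, 0.025, 0.078, 0, 0, 0],
    [0.001, 0.025, 0.156, 0, 0, 0],
    [0, 0.08, 0.22, 0, 0, 0.1],
    [-0.01, 0.15, 0.28, 0, 0, 0.2],
    [-0.08, 0.769, 0.331, 0, 0, 0.69],
    [-0.08, 0.769, 0.331, 0, 0, 0.69],
    [-0.08, 0.769, 0.331, 0, 0, 0.69],
    [-0.08, 0.769, 0.331, 0, 0, 0.69],
    [-0.08, 0.769, 0.331, 0, 0, 0.69],
    [-0.08, 0.769, 0.331, 0, 0, 0.69],
    [-0.08, 0.769, 0.331, 0, 0, 0.69],
    [-0.08, 0.769, 0.331, 0, 0, 0.69],
    [-0.08, 0.769, 0.331, 0, 0, 0.69],
    [-0.08, 0.769, 0.331, 0, 0, 0.69],
    [-0.08, 0.769, 0.331, 0, 0, 0.69],
    [-0.08, 0.769, 0.331, 0, 0, 0.69]
  ],
  "jaw": 0.8
}}

```text
time: 6.22
eef_pos: [0.506, 0.3728, 0.3288]
tcp_rot: [0.515, 0.857, -0.0, 0.0]
contact_force: [-0.2, -0.2, -0.1]
opening: 0.798
finger_force: 0.0
```

```bash
python3 - <<'E'
from h import *
s=ctrl.get_state();print(s['time'],s['eef_pos'],s['tcp_rot'],s['contact_force'])
im=snap('wrist','w3.png'); im2=snap('side','d3.png')
for t in ('grip','scraper'):
  for r in ctrl.silhouettes(t,'wrist')[:2]:
    m=r['pixels'].astype(np.uint8);print(t,r['p'],np.array(r['xy'])*[560,420],cv2.minAreaRect(cv2.findNonZero(m)))
E
```

```text
6.225 [0.5060081  0.37282023 0.32880372] [ 5.15387012e-01  8.56957515e-01 -8.92097449e-05  1.92808063e-04] [-0.18274912 -0.16148008 -0.05939771]
grip 0.81 [279.888 176.988] ((280.8906555175781, 184.155029296875), (103.38525390625, 63.820003509521484), 1.5074357986450195)
```

View pics/w3.png

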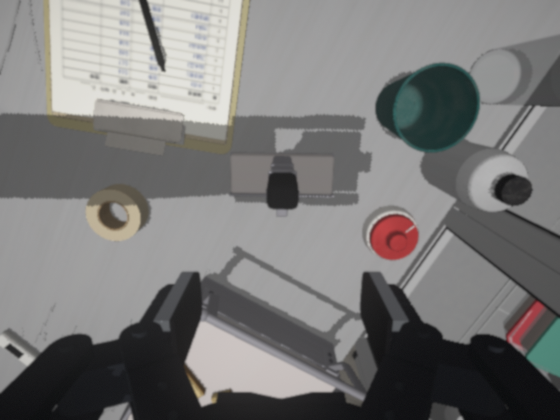

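The grip is at (283,190) with its top front edge at row 207, and the foot lies parallel to the image rows. So the tool is aligned with the scraper to about 1 degree.

```bash
python3 - <<'E'
from h import *
a=pix2z('wrist',283,207,.177)
p=ctrl.get_state(); Rt=R.from_quat(p['tcp_rot']).as_matrix(); ax=Rt[:,0]  # tool x = scraper +y
print(a, ax, 'grip centre', a+ax*0.011)
L,Rr=pix2z('wrist',231,193,.025),pix2z('wrist',333,191,.025); print('foot front edge z25',L,Rr,np.linalg.norm(L-Rr),(L+Rr)/2+ax*.041, np.degrees(np.arctan2(*(Rr-L)[1::-1])))
im=ctrl.read_camera('wrist'); print(im[170:214:2,284].sum(1), im[196,262:306:2].sum(1))
E
```

```text
[0.51052756 0.36940758 0.177     ] [-4.69717851e-01  8.82816590e-01 -9.10916322e-05] grip centre [0.50536067 0.37911856 0.176999  ]
foot front edge z25 [0.46831609 0.31439394 0.025     ] [0.57828808 0.37570958 0.025     ] 0.12591046935626243 [0.50404365 0.38124724 0.02499627] 29.142155414384575
[241 232 129 100 101 104 104 106 109 110 113 116 114 117 117 116 120 117
 118 128 297 432] [279 282 216 121 115 117 116 118 117 117 118 117 116 116 116 115 112 117
 224 374 362 386]
```

Emit:
{"fn": "apply_moves", "kwargs": {
  "series": [
    [0, 0.009, -0.07, 0, 0, 0],
    [0, 0.009, -0.14, 0, 0, 0],
    [0, 0.009, -0.19, 0, 0, 0],
    [0, 0.009, -0.224, 0, 0, 0],
    [0, 0.009, -0.224, 0, 0, 0]
  ]
}}

```text
time: 7.1
eef_pos: [0.5037, 0.3806, 0.1464]
tcp_rot: [0.514, 0.857, -0.003, -0.002]
contact_force: [-0.6, -0.0, -0.3]
opening: 0.801
finger_force: 0.0
```

Emit:
{"fn": "apply_moves", "kwargs": {
  "series": [
    [0, 0, 0, 0, 0, 0],
    [0, 0, 0, 0, 0, 0],
    [0, 0, 0, 0, 0, 0],
    [0, 0, 0, 0, 0, 0],
    [0, 0, 0, 0, 0, 0],
    [0, 0, 0, 0, 0, 0]
  ],
  "jaw": 0,
  "squeeze": 100
}}

```text
time: 7.85
eef_pos: [0.5058, 0.3821, 0.1515]
tcp_rot: [0.514, 0.858, 0.001, 0.0]
contact_force: [-3.7, -0.5, 6.6]
opening: 0.294
finger_force: 98.4
```

Emit:
{"fn": "apply_moves", "kwargs": {
  "series": [
    [0, 0, 0.05, 0, 0, 0],
    [0, 0, 0.12, 0, 0, 0],
    [0, 0, 0.19, 0, 0, 0],
    [0, 0, 0.2625, 0, 0, -0.15],
    [0.0675, -0.256, 0.2625, 0, 0, -0.702],
    [0.0675, -0.256, 0.2625, 0, 0, -0.702],
    [0.0675, -0.256, 0.2625, 0, 0, -0.702],
    [0.0675, -0.256, 0.2625, 0, 0, -0.702],
    [0.0675, -0.256, 0.2625, 0, 0, -0.702],
    [0.0675, -0.256, 0.2625, 0, 0, -0.702],
    [0.0675, -0.256, 0.21, 0, 0, -0.702],
    [0.0675, -0.256, 0.16, 0, 0, -0.702],
    [0.0675, -0.256, 0.13, 0, 0, -0.702],
    [0.0675, -0.256, 0.118, 0, 0, -0.702],
    [0.0675, -0.256, 0.118, 0, 0, -0.702]
  ]
}}

```text
time: 9.72
eef_pos: [0.5591, 0.1776, 0.2437]
tcp_rot: [0.728, 0.686, -0.0, -0.0]
contact_force: [-1.3, -0.1, -3.0]
opening: 0.29
finger_force: 99.4
```

```bash
python3 - <<'E'
from h import *
s=ctrl.get_state();print(s['time'],s['eef_pos'],s['tcp_rot'],s['contact_force'],s['wrist_torque'])
a=snap('scene','s4.png');b=snap('side','d4.png');c=snap('wrist','w4.png')
A=cv2.resize(a[130:270,185:345],(400,350),interpolation=3);B=cv2.resize(b[120:260,185:345],(400,350),interpolation=3)
cv2.imwrite('pics/c4.png',np.hstack([A,B])[:,:,::-1])
E
```

```text
9.725 [0.5591038  0.17760322 0.2436599 ] [ 7.28002902e-01  6.85573934e-01 -2.93880638e-04 -2.63687748e-04] [-1.26439225 -0.06100987 -3.00288725] [ 0.0597016  -0.09675645 -0.04386533]
```

View pics/c4.png

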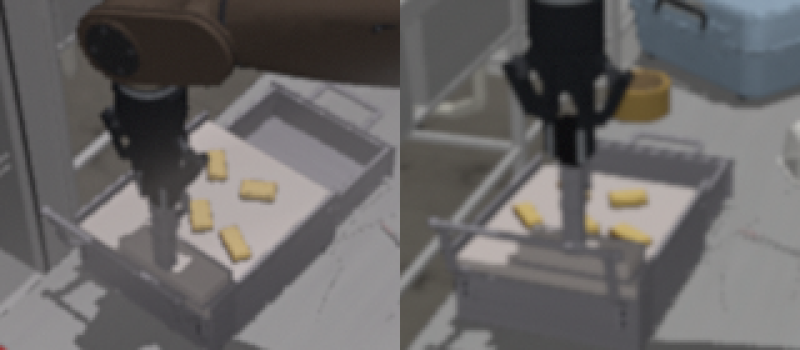

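The crops show the tray fully out and the foot standing on the board behind all the rinds, inside the lips. Next is the first stroke, in the robot-side lane.

Emit:
{"fn": "apply_moves", "kwargs": {
  "series": [
    [0, 0, -0.004, 0, 0, 0],
    [-0.001, -0.018, -0.004, 0, 0, 0],
    [-0.002, -0.037, -0.004, 0, 0, 0],
    [-0.003, -0.056, -0.004, 0, 0, 0],
    [-0.0045, -0.075, -0.004, 0, 0, 0],
    [-0.006, -0.094, -0.004, 0, 0, 0],
    [-0.007, -0.113, -0.004, 0, 0, 0],
    [-0.008, -0.132, -0.004, 0, 0, 0],
    [-0.009, -0.151, -0.004, 0, 0, 0],
    [-0.0105, -0.17, -0.004, 0, 0, 0],
    [-0.0115, -0.19, -0.004, 0, 0, 0],
    [-0.013, -0.21, -0.004, 0, 0, 0],
    [-0.014, -0.23, -0.004, 0, 0, 0],
    [-0.0155, -0.25, -0.004, 0, 0, 0],
    [-0.0165, -0.265, -0.004, 0, 0, 0],
    [-0.0165, -0.265, -0.004, 0, 0, 0]
  ]
}}

```text
time: 11.88
eef_pos: [0.5462, -0.0361, 0.2407]
tcp_rot: [0.729, 0.685, -0.0, 0.0]
contact_force: [-0.5, 1.1, -3.2]
opening: 0.293
finger_force: 99.5
```

```bash
python3 - <<'E'
from h import *
s=ctrl.get_state();print(s['time'],s['eef_pos'],s['tcp_rot'],s['contact_force'],s['wrist_torque'])
a=snap('scene','s5.png');b=snap('side','d5.png');c=snap('wrist','w5.png')
S=np.array([.5888,.057]);yw=-.061;c_,s_=np.cos(yw),np.sin(yw)
for n in('scene','side','wrist'):
    for d in ctrl.boxes_of('rind_1',n):
        u,v=np.array(d['xy'])*[560,420]
        o=[]
        for z in(.1,.02):
            q=pix2z(n,u,v,z)[:2]-S; o.append((round(c_*q[0]+s_*q[1],3),round(-s_*q[0]+c_*q[1],3)))
        print(n,round(d['p'],2),round(u),round(v),o)
A=cv2.resize(a[130:270,185:345],(400,350),interpolation=3);B=cv2.resize(b[120:260,185:345],(400,350),interpolation=3)
cv2.imwrite('pics/c5.png',np.hstack([A,B])[:,:,::-1])
E
```

```text
11.875 [ 0.54618078 -0.03613817  0.24071999] [ 7.28944064e-01  6.84573262e-01 -4.84304003e-06  2.49945708e-05] [-0.5367035   1.07448184 -3.24528248] [ 0.05892493  0.01671543 -0.02586539]
scene 0.62 250 204 [(np.float64(0.054), np.float64(0.012)), (np.float64(0.109), np.float64(-0.043))]
side 0.68 283 186 [(np.float64(-0.029), np.float64(-0.132)), (np.float64(0.025), np.float64(-0.286))]
side 0.61 236 206 [(np.float64(0.056), np.float64(0.029)), (np.float64(0.119), np.float64(-0.107))]
side 0.26 303 183 [(np.float64(-0.081), np.float64(-0.171)), (np.float64(-0.032), np.float64(-0.33))]
wrist 0.74 421 44 [(np.float64(0.058), np.float64(0.018)), (np.float64(0.087), np.float64(0.029))]
wrist 0.73 395 223 [(np.float64(0.053), np.float64(-0.11)), (np.float64(0.081), np.float64(-0.139))]
wrist 0.59 380 258 [(np.float64(0.044), np.float64(-0.139)), (np.float64(0.069), np.float64(-0.177))]
```

Emit:
{"fn": "apply_moves", "kwargs": {
  "series": [
    [0, 0, 0.06, 0, 0, 0],
    [0.03, 0.07, 0.075, 0, 0, 0],
    [0.06, 0.14, 0.075, 0, 0, 0],
    [0.09, 0.21, 0.075, 0, 0, 0],
    [0.107, 0.261, 0.075, 0, 0, 0],
    [0.107, 0.261, 0.07, 0, 0, 0],
    [0.107, 0.261, 0.03, 0, 0, 0],
    [0.107, 0.261, 0.005, 0, 0, 0],
    [0.107, 0.261, 0.001, 0, 0, 0],
    [0.107, 0.261, 0, 0, 0, 0]
  ]
}}

```text
time: 13.42
eef_pos: [0.6319, 0.1731, 0.241]
tcp_rot: [0.729, 0.685, 0.0, 0.0]
contact_force: [0.1, -0.1, -2.8]
opening: 0.288
finger_force: 101.3
```

Emit:
{"fn": "apply_moves", "kwargs": {
  "series": [
    [0, 0, 0, 0, 0, 0],
    [-0.001, -0.018, 0, 0, 0, 0],
    [-0.002, -0.037, 0, 0, 0, 0],
    [-0.003, -0.056, 0, 0, 0, 0],
    [-0.0045, -0.075, 0, 0, 0, 0],
    [-0.006, -0.094, 0, 0, 0, 0],
    [-0.007, -0.113, 0, 0, 0, 0],
    [-0.008, -0.132, 0, 0, 0, 0],
    [-0.009, -0.151, 0, 0, 0, 0],
    [-0.0105, -0.17, 0, 0, 0, 0],
    [-0.0115, -0.19, 0, 0, 0, 0],
    [-0.013, -0.21, 0, 0, 0, 0],
    [-0.014, -0.23, 0, 0, 0, 0],
    [-0.0155, -0.25, 0, 0, 0, 0],
    [-0.0165, -0.268, 0, 0, 0, 0],
    [-0.0165, -0.268, 0, 0, 0, 0],
    [-0.0165, -0.268, 0.03, 0, 0, 0],
    [-0.01, -0.15, 0.12, 0, 0, 0],
    [-0.005, -0.06, 0.2, 0, 0, 0],
    [-0.005, -0.06, 0.2, 0, 0, 0]
  ]
}}

```text
time: 15.92
eef_pos: [0.6264, 0.1064, 0.3842]
tcp_rot: [0.728, 0.685, 0.0, -0.0]
contact_force: [0.3, -0.6, -4.6]
opening: 0.293
finger_force: 101.4
```

```bash
python3 - <<'E'
from h import *
s=ctrl.get_state();print(s['time'],s['eef_pos'],s['tcp_rot'],s['contact_force'],s['wrist_torque'])
a=snap('scene','s6.png');b=snap('side','d6.png');c=snap('wrist','w6.png')
for n in('scene','side','wrist'):
    for d in ctrl.boxes_of('rind_1',n):print(n,round(d['p'],2),np.array(d['xy'])*[560,420])
A=cv2.resize(a[130:270,185:345],(400,350),interpolation=3);B=cv2.resize(b[120:260,185:345],(400,350),interpolation=3)
C=cv2.resize(c[:,:,:],(333,250))
o=np.zeros((600,800,3),np.uint8);o[:350,:400]=A;o[:350,400:]=B;o[350:,:333]=C
cv2.imwrite('pics/c6.png',o[:,:,::-1])
E
```

```text
15.925 [0.62637176 0.10636349 0.38418115] [ 7.28370608e-01  6.85183309e-01  2.64172286e-04 -1.41932029e-04] [ 0.27576057 -0.64744141 -4.58950742] [ 0.03249819 -0.07633049 -0.02105313]
scene 0.62 [288.904 183.582]
scene 0.58 [247.016 176.82 ]
side 0.66 [260.624 214.998]
side 0.46 [291.48  181.482]
wrist 0.7 [218.288 154.686]
```

View pics/c6.png

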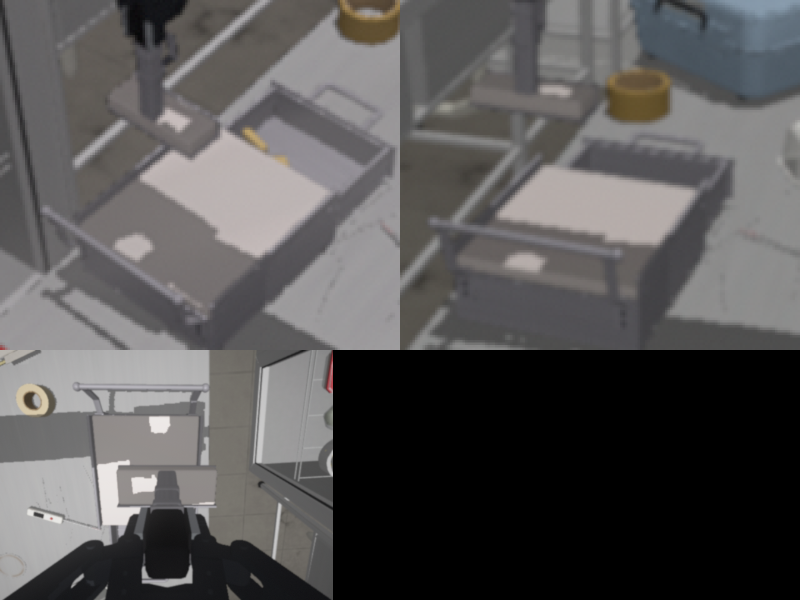

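The board is bare and the rinds are in the tray: two show at the open end of the scene crop, and the side view shows none left on the board. The wrist crop shows the whole rail at picture row about 62, columns 126 to 350, so I'll measure it there.

```bash
python3 - <<'E'
from h import *
S=np.array([.5888,.057]);yw=-.061;c,s=np.cos(yw),np.sin(yw)
im=cv2.imread('pics/w6.png',0).astype(int)
for u in range(150,340,30):
    col=im[45:85,u]; print(u,col.tolist())
q=[proj('wrist',[S[0]+c*x-s*.165,S[1]+s*x+c*.165,.152])[0] for x in(-.09,0,.09)];print(q)
for v in (55,70): print(v,im[v,110:140].tolist(),im[v,335:365].tolist())
E
```

```text
150 [177, 178, 178, 178, 179, 179, 179, 179, 179, 180, 177, 168, 156, 158, 170, 180, 183, 175, 159, 142, 123, 103, 88, 85, 90, 93, 95, 94, 94, 94, 95, 100, 116, 140, 164, 176, 180, 181, 180, 180]
180 [181, 180, 180, 180, 181, 181, 180, 180, 180, 180, 177, 167, 153, 154, 166, 177, 183, 179, 167, 150, 131, 122, 132, 155, 168, 173, 178, 181, 181, 181, 182, 181, 181, 181, 181, 181, 180, 181, 181, 181]
210 [179, 179, 179, 179, 179, 179, 179, 179, 179, 179, 177, 166, 151, 150, 162, 175, 183, 183, 175, 159, 143, 125, 115, 125, 150, 171, 180, 181, 181, 182, 182, 182, 182, 182, 182, 182, 182, 182, 183, 182]
240 [181, 181, 181, 180, 180, 181, 180, 181, 181, 181, 179, 172, 158, 151, 158, 169, 180, 182, 177, 163, 148, 131, 117, 114, 122, 145, 170, 181, 183, 183, 184, 184, 183, 184, 184, 184, 184, 184, 184, 184]
270 [182, 182, 182, 183, 182, 182, 182, 182, 182, 182, 182, 179, 167, 149, 150, 164, 175, 181, 177, 166, 153, 137, 121, 114, 121, 144, 170, 182, 183, 183, 184, 183, 183, 184, 184, 184, 184, 184, 184, 183]
300 [182, 182, 181, 182, 182, 181, 182, 182, 182, 182, 182, 180, 170, 152, 148, 158,
[... 331 characters left out ...]
26,  53.75472394]), array([242.83592959,  53.6436183 ]), array([342.1979554 ,  53.53238593])]
55 [177, 177, 177, 177, 177, 176, 176, 176, 177, 177, 178, 177, 175, 168, 156, 148, 146, 143, 140, 135, 130, 130, 135, 147, 160, 167, 170, 170, 169, 169] [179, 180, 180, 179, 179, 179, 177, 174, 170, 166, 165, 165, 166, 170, 173, 172, 162, 139, 120, 114, 114, 113, 114, 115, 114, 114, 114, 114, 114, 114]
70 [177, 178, 178, 178, 179, 179, 179, 179, 178, 179, 178, 179, 180, 180, 180, 179, 178, 175, 172, 169, 166, 166, 169, 172, 177, 179, 180, 179, 179, 175] [90, 89, 99, 125, 146, 152, 143, 132, 125, 123, 124, 128, 136, 150, 162, 166, 158, 137, 120, 115, 115, 115, 116, 115, 115, 114, 114, 114, 115, 115]
```

Emit:
{"fn": "apply_moves", "kwargs": {
  "series": [
    [-0.01, 0.06, 0, 0, 0, 0],
    [-0.02, 0.12, 0, 0, 0, 0],
    [-0.0325, 0.19, 0, 0, 0, 0],
    [-0.0325, 0.236, 0, 0, 0, 0],
    [-0.0325, 0.236, 0, 0, 0, 0],
    [-0.0325, 0.236, -0.06, 0, 0, 0],
    [-0.0325, 0.236, -0.12, 0, 0, 0],
    [-0.0325, 0.236, -0.166, 0, 0, 0],
    [-0.0325, 0.236, -0.166, 0, 0, 0],
    [-0.034, 0.215, -0.166, 0, 0, 0],
    [-0.036, 0.19, -0.166, 0, 0, 0],
    [-0.037, 0.175, -0.166, 0, 0, 0],
    [-0.037, 0.175, -0.166, 0, 0, 0]
  ]
}}

```text
time: 17.85
eef_pos: [0.5974, 0.2432, 0.2514]
tcp_rot: [0.729, 0.684, 0.001, 0.0]
contact_force: [0.3, 0.6, -3.5]
opening: 0.288
finger_force: 101.3
```

```bash
python3 - <<'E'
from h import *
s=ctrl.get_state();print(s['time'],s['eef_pos'],s['tcp_rot'],s['contact_force'],s['wrist_torque'])
b=snap('side','d7.png');a=snap('scene','s7.png')
from scipy.optimize import least_squares
for n,p1,p2 in(('+x',(202.2,214),(197.8,208.8)),('-x',(259,250.8),(271,221.2))):
    f=lambda X:np.concatenate([proj('scene',X)[0]-p1,proj('side',X)[0]-p2])
    r=least_squares(f,[.6,.2,.15]);print(n,r.x,r.fun)
A=cv2.resize(a[140:280,185:345],(400,350),interpolation=3);B=cv2.resize(b[140:280,185:345],(400,350),interpolation=3)
cv2.imwrite('pics/c7.png',np.hstack([A,B])[:,:,::-1])
E
```

```text
17.85 [0.59743258 0.24319668 0.2514258 ] [7.29091195e-01 6.84415905e-01 8.47688828e-04 4.25516087e-04] [ 0.29136262  0.57208736 -3.50326296] [0.07814499 0.03145772 0.00714516]
+x [0.69901741 0.214373   0.15021423] [-0.12753922 -0.11954599  0.1319865   0.0872818 ]
-x [0.49471269 0.21980852 0.14518852] [-1.65942572 -1.64649424  1.83241851  1.13932926]
```

Emit:
{"fn": "apply_moves", "kwargs": {
  "series": [
    [0, -0.004, 0, 0, 0, 0],
    [0, -0.008, 0, 0, 0, 0],
    [-0.001, -0.012, 0, 0, 0, 0],
    [-0.001, -0.015, 0, 0, 0, 0],
    [-0.001, -0.018, 0, 0, 0, 0],
    [-0.001, -0.018, 0, 0, 0, 0]
  ]
}}

```text
time: 18.7
eef_pos: [0.5962, 0.2338, 0.2509]
tcp_rot: [0.728, 0.685, 0.004, -0.003]
contact_force: [0.0, 8.2, -2.8]
opening: 0.291
finger_force: 101.1
```

Emit:
{"fn": "apply_moves", "kwargs": {
  "series": [
    [0.001, 0.0155, 0, 0, 0, 0],
    [0.001, 0.0155, 0, 0, 0, 0],
    [0.001, 0.0155, -0.012, 0, 0, 0],
    [0.001, 0.0155, -0.024, 0, 0, 0],
    [0.001, 0.0155, -0.034, 0, 0, 0],
    [0.001, 0.0155, -0.042, 0, 0, 0],
    [0.001, 0.0155, -0.05, 0, 0, 0],
    [0.001, 0.0155, -0.058, 0, 0, 0],
    [0.001, 0.0155, -0.066, 0, 0, 0],
    [0.001, 0.0155, -0.072, 0, 0, 0],
    [0.001, 0.0155, -0.076, 0, 0, 0],
    [0.001, 0.0155, -0.076, 0, 0, 0]
  ]
}}

```text
time: 20.2
eef_pos: [0.5962, 0.2417, 0.1943]
tcp_rot: [0.728, 0.685, -0.002, -0.0]
contact_force: [-10.5, -0.2, 19.5]
opening: 0.29
finger_force: 104.2
```

Emit:
{"fn": "apply_moves", "kwargs": {
  "series": [
    [0, 0, -0.003, 0, 0, 0],
    [0, 0, -0.006, 0, 0, 0],
    [0, 0, -0.006, 0, 0, 0]
  ]
}}

```text
time: 20.58
eef_pos: [0.5964, 0.2419, 0.194]
tcp_rot: [0.728, 0.685, -0.002, 0.0]
contact_force: [-15.9, -2.1, 32.4]
opening: 0.289
finger_force: 105.9
```

```bash
python3 - <<'E'
from h import *
s=ctrl.get_state();print(s['time'],s['eef_pos'],s['contact_force'],s['wrist_torque'])
b=snap('side','d8.png');a=snap('scene','s8.png');w=snap('wrist','w8.png')
A=cv2.resize(a[160:280,185:305],(400,400),interpolation=3);B=cv2.resize(b[160:280,185:305],(400,400),interpolation=3)
C=cv2.resize(w,(266,200))
o=np.zeros((600,800,3),np.uint8);o[:400,:400]=A;o[:400,400:]=B;o[400:,:266]=C
cv2.imwrite('pics/c8.png',o[:,:,::-1])
E
```

```text
20.575 [0.59635676 0.24191941 0.19402969] [-15.93655287  -2.08775317  32.43976599] [-1.0789237   3.33515251 -0.34605113]
```

Pressing 5 mm further moved the tool only 0.3 mm, so the rail is hard against the crown, about 57 mm down. I'll unload it and check the force before letting go.

Emit:
{"fn": "apply_moves", "kwargs": {
  "series": [
    [0, 0, 0.005, 0, 0, 0],
    [0, 0, 0.0095, 0, 0, 0],
    [0, 0, 0.0095, 0, 0, 0]
  ]
}}

```text
time: 21.1
eef_pos: [0.5961, 0.2417, 0.1945]
tcp_rot: [0.728, 0.685, -0.002, -0.0]
contact_force: [-5.9, 0.5, 11.1]
opening: 0.29
finger_force: 102.6
```

Next, a brief lift to check that the gate catches the rail.

Emit:
{"fn": "apply_moves", "kwargs": {
  "series": [
    [0, 0, 0.008, 0, 0, 0],
    [0, 0, 0.016, 0, 0, 0],
    [0, 0, 0.024, 0, 0, 0],
    [0, 0, 0.03, 0, 0, 0],
    [0, 0, 0.034, 0, 0, 0],
    [0, 0, 0.034, 0, 0, 0]
  ]
}}

```text
time: 21.85
eef_pos: [0.5967, 0.242, 0.2157]
tcp_rot: [0.728, 0.685, -0.001, -0.0]
contact_force: [5.1, 0.3, -16.2]
opening: 0.293
finger_force: 99.8
```

The gate holds: there is a 13 N downward pull after a 21 mm lift. I'll lower it again and let go.

Emit:
{"fn": "apply_moves", "kwargs": {
  "series": [
    [0, 0, -0.012, 0, 0, 0],
    [0, 0, -0.024, 0, 0, 0],
    [0, 0, -0.0305, 0, 0, 0],
    [0, 0, -0.0305, 0, 0, 0],
    [0, 0, -0.0305, 0, 0, 0]
  ]
}}

```text
time: 22.48
eef_pos: [0.5972, 0.2425, 0.1954]
tcp_rot: [0.728, 0.685, 0.0, 0.0]
contact_force: [0.4, 0.1, -2.4]
opening: 0.289
finger_force: 102.1
```

Emit:
{"fn": "apply_moves", "kwargs": {
  "series": [
    [0, 0, 0, 0, 0, 0],
    [0, 0, 0, 0, 0, 0],
    [0, 0, 0, 0, 0, 0],
    [0, 0, 0, 0, 0, 0],
    [0, 0, 0.03, 0, 0, 0],
    [0, 0, 0.08, 0, 0, 0],
    [0, 0, 0.14, 0, 0, 0],
    [0, 0, 0.2, 0, 0, 0],
    [0, 0, 0.2, 0, 0, 0]
  ],
  "jaw": 0.75
}}

```text
time: 23.6
eef_pos: [0.5987, 0.2429, 0.3619]
tcp_rot: [0.728, 0.685, 0.005, 0.003]
contact_force: [0.8, -0.1, 0.1]
opening: 0.753
finger_force: 0.0
```

Emit:
{"fn": "apply_moves", "kwargs": {
  "series": [
    [-0.0375, -0.69, 0, 0, 0, 0],
    [-0.0375, -0.69, 0, 0, 0, 0],
    [-0.0375, -0.69, 0, 0, 0, 0],
    [-0.0375, -0.69, 0, 0, 0, 0],
    [-0.0375, -0.69, 0, 0, 0, 0],
    [-0.0375, -0.69, 0, 0, 0, 0],
    [-0.0375, -0.69, 0, 0, 0, 0],
    [-0.0375, -0.69, 0, 0, 0, 0],
    [-0.0375, -0.69, 0, 0, 0, 0],
    [-0.0375, -0.69, 0, 0, 0, 0],
    [-0.0375, -0.69, 0, 0, 0, 0],
    [-0.0375, -0.69, 0, 0, 0, 0]
  ],
  "jaw": 0
}}

```text
time: 25.1
eef_pos: [0.5672, -0.3081, 0.3547]
tcp_rot: [0.728, 0.686, 0.0, -0.0]
contact_force: [-0.7, -0.1, 0.8]
opening: 0.0
finger_force: 0.0
```

```bash
python3 - <<'E'
from h import *
s=ctrl.get_state();print(s['time'],s['eef_pos'],s['contact_force'])
b=snap('side','d9.png');w=snap('wrist','w9.png')
for d in ctrl.boxes_of('rind_1','wrist'):print(round(d['p'],2),np.array(d['xy'])*[560,420])
for r in ctrl.silhouettes('tray_handle','wrist')[:1]: print(r['p'],np.array(r['xy'])*[560,420])
S=np.array([.5888,.057]);yw=-.061;c,sn=np.cos(yw),np.sin(yw)
for x in(-.04,0,.04): print(proj('wrist',[S[0]+c*x-sn*-.301,S[1]+sn*x+c*-.301,.06]))
B=cv2.resize(b[140:280,185:305],(342,399),interpolation=3);W=w[:300,90:470]
o=np.zeros((600,800,3),np.uint8);o[:399,:342]=B;o[:300,400:780]=W
cv2.imwrite('pics/c9.png',o[:,:,::-1])
E
```

```text
25.1 [ 0.56723454 -0.30808135  0.35469761] [-0.70306479 -0.07091419  0.81097461]
0.7 [276.304  34.02 ]
[[243.70926146 109.37205478]]
[[279.22695041 109.40281696]]
[[314.73100688 109.43356734]]
```

View pics/c9.png

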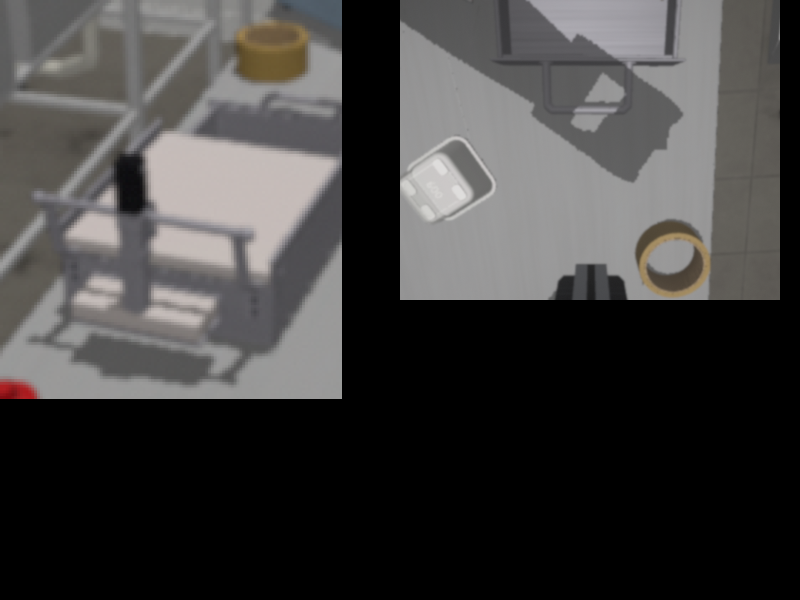

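The scraper hangs upright on the rail and the handle is exactly where I predicted. I'll count the rinds in the tray from a pose a little further forward.

Emit:
{"fn": "apply_moves", "kwargs": {
  "series": [
    [0, 0.06, 0.02, 0, 0, 0],
    [0, 0.12, 0.04, 0, 0, 0],
    [0, 0.14, 0.04, 0, 0, 0],
    [0, 0.14, 0.04, 0, 0, 0]
  ]
}}

```text
time: 25.8
eef_pos: [0.5671, -0.1966, 0.387]
tcp_rot: [0.728, 0.686, -0.0, 0.0]
contact_force: [-0.1, -0.8, -0.3]
opening: 0.0
finger_force: 0.0
```

```bash
python3 - <<'E'
from h import *
s=ctrl.get_state();print(s['time'],s['eef_pos'],s['contact_force'])
w=snap('wrist','w10.png');a=snap('scene','s10.png')
S=np.array([.5888,.057]);yw=-.061;c,sn=np.cos(yw),np.sin(yw)
hs=cv2.cvtColor(w,cv2.COLOR_RGB2HSV); m=cv2.inRange(hs,(15,70,40),(35,255,255))
n,l,st,ce=cv2.connectedComponentsWithStats(m)
for i in range(1,n):
    if st[i,4]>40:
        q=pix2z('wrist',*ce[i],.025)[:2]-S;print(st[i],ce[i].round(),np.round([c*q[0]+sn*q[1],-sn*q[0]+c*q[1]],3))
print('edge',[proj('wrist',[S[0]+c*x+sn*.12,S[1]+sn*x-c*.12,.088])[0].round() for x in(-.1,.1)])
for d in ctrl.boxes_of('rind_1','wrist'):print(round(d['p'],2),np.array(d['xy'])*[560,420])
for d in ctrl.silhouettes('rind_1','wrist'):print(round(d['p'],2),np.array(d['xy'])*[560,420],d['pixels'].sum())
for d in ctrl.boxes_of('rind_1','scene'):print('sc',round(d['p'],2),np.array(d['xy'])*[560,420])
E
```

```text
25.8 [ 0.56706217 -0.19655085  0.3869722 ] [-0.12467722 -0.75685238 -0.3188993 ]
[226  44  39  21 687] [244.  54.] [-0.051 -0.126]
[ 291   45   62   56 1295] [321.  71.] [ 0.045 -0.147]
[255  70  34  10 309] [272.  74.] [-0.017 -0.15 ]
[319  85  36  16 321] [336.  93.] [ 0.065 -0.172]
[ 326  281   65   48 1412] [355. 301.] [ 0.109 -0.478]
edge [array([193.,  41.]), array([379.,  40.])]
0.97 [272.496  76.986]
0.97 [337.008  61.908]
0.89 [336.616  94.92 ]
0.88 [306.6   81.48]
0.76 [242.312  54.012]
0.31 [277.984 112.098]
0.97 [336.504  93.492] 387
0.73 [242.816  56.196] 861
0.64 [336.224  60.9  ] 681
0.63 [269.024  77.616] 362
0.61 [158.312 245.7  ] 4253
0.56 [305.928  79.59 ] 733
sc 0.58 [285.712 185.094]
```

All five rinds show in the tray, at station y -0.12 to -0.17 m. Now I'll push the tray home from outside its bar.

Emit:
{"fn": "apply_moves", "kwargs": {
  "series": [
    [0, -0.07, 0, 0, 0, 0],
    [0, -0.111, -0.06, 0, 0, 0],
    [0, -0.111, -0.138, 0, 0, 0],
    [0, -0.111, -0.216, 0, 0, 0],
    [0, -0.111, -0.294, 0, 0, 0],
    [0, -0.111, -0.372, 0, 0, 0],
    [0, -0.111, -0.399, 0, 0, 0],
    [0, -0.111, -0.399, 0, 0, 0],
    [0.001, -0.09, -0.399, 0, 0, 0],
    [0.003, -0.065, -0.399, 0, 0, 0],
    [0.004, -0.04, -0.399, 0, 0, 0],
    [0.006, -0.015, -0.399, 0, 0, 0],
    [0.0075, 0.01, -0.399, 0, 0, 0],
    [0.009, 0.035, -0.399, 0, 0, 0],
    [0.0105, 0.06, -0.399, 0, 0, 0],
    [0.012, 0.08, -0.399, 0, 0, 0],
    [0.0125, 0.09, -0.399, 0, 0, 0],
    [0.0125, 0.093, -0.399, 0, 0, 0],
    [0.0125, 0.093, -0.399, 0, 0, 0]
  ]
}}

```text
time: 28.42
eef_pos: [0.5765, -0.1278, 0.0675]
tcp_rot: [0.727, 0.686, -0.004, 0.003]
contact_force: [-1.9, -16.9, -1.9]
opening: 0.005
finger_force: 8.4
```

Emit:
{"fn": "apply_moves", "kwargs": {
  "series": [
    [0, -0.03, 0, 0, 0, 0],
    [0, -0.05, 0, 0, 0, 0],
    [0, -0.05, 0.078, 0, 0, 0],
    [0, -0.05, 0.156, 0, 0, 0],
    [0, -0.05, 0.23, 0, 0, 0],
    [0, -0.05, 0.23, 0, 0, 0]
  ]
}}

```text
time: 29.18
eef_pos: [0.5797, -0.1639, 0.2589]
tcp_rot: [0.728, 0.685, 0.002, 0.005]
contact_force: [0.1, -0.0, -0.4]
opening: -0.0
finger_force: 0.0
```

```bash
python3 - <<'E'
from h import *
s=ctrl.get_state();print(s['time'],s['eef_pos'],s['contact_force'])
w=snap('wrist','w11.png');b=snap('side','d11.png');snap('scene','s11.png')
S=np.array([.5888,.057]);yw=-.061;c,sn=np.cos(yw),np.sin(yw)
for y in(-.171,-.181):print('bar expected',y,proj('wrist',[S[0]-sn*y,S[1]+c*y,.06])[0])
g=cv2.cvtColor(w,cv2.COLOR_RGB2GRAY).astype(int)
for u in(265,279,290):print(u,g[90:190:2,u].tolist())
d0=cv2.imread('pics/d9.png').astype(int)[...,::-1]; df=np.abs(b.astype(int)-d0).sum(2)>60
print('scraper area change',df[190:265,205:262].sum())
for t in('dial_timer','glass','pp_box','grip'):print(t,[(round(d['p'],2),np.round(np.array(d['xy'])*[560,420]).tolist()) for d in ctrl.boxes_of(t,'side')][:1])
E
```

```text
29.175 [ 0.57971075 -0.16392269  0.25890073] [ 0.13425812 -0.0082237  -0.37836751]
bar expected -0.171 [279.52821922 133.54422688]
bar expected -0.181 [279.54586194 145.26543298]
265 [96, 97, 96, 97, 96, 96, 96, 97, 96, 97, 98, 103, 127, 108, 96, 95, 96, 101, 124, 150, 167, 141, 127, 151, 155, 155, 139, 101, 97, 97, 97, 97, 97, 98, 98, 98, 98, 97, 98, 98, 98, 98, 99, 99, 102, 127, 156, 158, 158, 158]
279 [154, 154, 154, 154, 154, 154, 153, 154, 154, 153, 153, 153, 153, 136, 98, 95, 95, 99, 124, 149, 165, 139, 111, 100, 98, 96, 96, 95, 96, 96, 97, 96, 97, 97, 98, 97, 98, 97, 97, 98, 98, 99, 98, 98, 98, 98, 99, 100, 109, 136]
290 [127, 151, 154, 154, 155, 155, 154, 154, 154, 154, 154, 154, 151, 122, 97, 95, 96, 92, 90, 96, 94, 86, 82, 94, 96, 97, 96, 97, 96, 97, 96, 96, 97, 96, 97, 97, 97, 97, 97, 98, 97, 98, 98, 98, 98, 99, 98, 99, 99, 98]
scraper area change 0
dial_timer [(0.57, [181.0, 281.0])]
glass [(0.88, [188.0, 309.0])]
pp_box [(0.69, [353.0, 183.0])]
grip [(0.73, [182.0, 278.0])]
```

```bash
python3 -c "
from plant import ctrl
print(ctrl.sign_off())"
```

```text
the job is handed in; nothing more can be done
None
```

The job is handed in at about 29 s: all five rinds were seen in the tray before I pushed it home to its stop, the scraper hangs let go on the rail with its gate tested shut, and the timer, glass and box stand where they were; the hand-in returned no verdict.

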